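# Spin the index turntable and brake it at its pointer

## Robot

A 6-joint arm with a two-finger parallel gripper is mounted at the origin on a cart in front of the work surface, level with it; the furniture and walls round the work are solid. World frame = base frame: x ahead of the robot, y to its left, z up, the work surface at z = 0. Lengths are in m, angles in rad, forces in N, time in s.
With the tool pointing down it reaches from about 0.35 to 0.775 m from the base axis. Payload 5.5 kg.
Tool frame: the origin (TCP) lies at the very end of the fingers, on their centre line; the grasp point (between the pads) lies 19 mm behind it; z points along the fingers, y is the line along which they close (so a half turn about z gives the same grasp; the last joint's range is limited). The gripper opens to 85 mm and grips with 20 to 120 N. Pads are 22 mm wide; open, the fingers measure 114 mm over their backs; the gripper's body (76 mm by 85 mm) begins 54 mm behind the grasp point. The pads swing forward as they close: fully open they stand 13 mm farther back than shut.
Start: joints at [-1.412, 0.313, 0.046, 1.304, 0, 1.431], TCP at [0.169, -0.55, 0.231] pointing down, gripper open.
Joint ranges: [-2.76, 2.76], [-0.86, 1.69], [-1.03, 1.26], [-2.2, 2.34], [-1.47, 1.5], [-3.14, 3.14]. Speed limits (rad/s): [2.57, 2.57, 3.14, 3.14, 3.14, 3.14].

## Interface

Orientations are given as a unit quaternion [w, x, y, z].
In Python, from workcell import env gives the robot as it stands. The module is installed in compiled form; this text tells all that it offers.
- The arm moves only by the tool jog_arm, never from a script. Its arguments are lists of equal length, an entry for each row: "gripper": the opening, from 0 (shut) to 1 (fully open); "offset": the shift along the world's x, y, z in cm, a list of three; "twist": the turn about the world's z in degrees. In form: {"gripper": [gripper, ...], "offset": [[dx, dy, dz], ...], "twist": [twist, ...]}. A call has exactly 8 rows; each row is the pose to reach, as a shift and turn from the pose commanded when the call began; what a row does not reach only later rows make up. A row lasts 1/8 s, in which the tool goes at most 62.5 mm and 10.7 degrees, less where a joint would pass 70% of its speed; a pose out of reach is approached as far as the arm can. A call with a gripper value outside its range is refused whole. The fingers move at their own pace and stop on an object; "squeeze" is the grip in N (left out, the last holds). Time passes only in rows, so rows that repeat a pose let the fingers close, or fill a call up. It gives the time, the measured TCP pose, the force, the opening and the grip force at its end, in the units of the state.
- env.get_state(): the state, without advancing time (a new reading comes with each control period).
- env.read_camera(name): name is "scene" or "top" or "wrist"; returns a dict with "image" (384x512x3 uint8, red, green, blue), "z_map" (384x512 float32, m along the optical axis (not along the pixel's ray), 0 where there is no reading), "fovy" (degrees; the focal length in pixels is half the picture's height over the tangent of half this angle, whatever the lens; pixels are square), "cx", "cy" (the principal point, pixels), "distortion" ([k1, k2, p1, p2, k3] as OpenCV has them; the pictures are not rectified), "cam_to_world" (4x4, takes a point from camera to world coordinates). Camera axes: x right, y up, looking along -z (the intrinsics and any distortion apply to the point x, -y, -z); pixel columns grow to the right and rows downward; lengths in m; the calibration is good to about 2 mm. A picture is of the moment at which its call begins.
- env.hand_in(): hands the job in; it is judged then, once.
The state is a dict: "clock": time; "joint_pos": joint angles; "qvel": joint speeds; "tau": joint torques, N m; "tcp_pos": TCP position; "orientation": TCP orientation; "wrist_force": force on the tool from outside, world axes, zero at the start; "ft_torque": the same for the moment, N m; "finger_gap": finger opening in m; "grip_force": force on a finger pad.
Only numpy, scipy, OpenCV 4.12 (cv2) and the standard library are available. Lean on these libraries where they do the work, as an engineer would, in place of code of your own. Each camera call takes 0.05 s, during which the arm holds its last target. There are 200 camera calls.

## Task

Check that the turntable's bearing runs free and then park it: flick the lug with a fingertip so that the disc spins anticlockwise (seen from above), and let it run untouched for more than two seconds and at least one full turn. Then brake it with a fingertip pressed on the disc so that it stops with the lug at the fixed pointer, and finish with the finger still pressed there, holding it. Once it is spinning it must not come to rest anywhere else first; do not grip the lug, and leave the things around it where they are.

Things in the scene. Friction and masses are not known exactly. Their poses are not given: they have to be found in the camera images.
- stand: Fixed stand: round grey foot 230 mm across, 12 mm thick, with a 50 mm wide tongue under the pointer, dark pedestal. Origin on the disc's axis at bench level, z up; its -x axis points from the axis to the pointer, a steel cone on a dark bracket outside the rim, 104 to 138 mm from the axis, 24 mm wide, its highest point 48 mm above the bench (level with the disc's face).
- disc: Bare aluminium disc, 200 mm across, 12 mm thick, level, its face 48 mm above the bench; turns about the vertical axis, cannot tilt or sink. Origin on its axis at bench level; its -x axis points to the lug. A cap, 36 mm across, rises 9 mm in the middle; the face is clear from 18 to 68 mm from the axis all round: there a fingertip brakes it. Weighs about 0.9 kg with the lug (varies by a third).
- lug_lead: Cheek of the lug that runs ahead in anticlockwise turning: dark steel, 30 mm radially, 14 mm along the rim, 26 mm tall; origin at the centre of its foot on the disc's face, 83 mm from the axis. The lug is lug_lead and lug_trail with a 6 mm slot between: 34 mm along the rim in all, 68 to 98 mm from the axis, its top 74 mm above the bench.
- lug_trail: The cheek of the lug that runs behind when the disc turns anticlockwise, of the same shape; its far side is the face to flick.
- lug_mark (a point): Foot of the lug's slot at its outer end, 98 mm from the axis, 48 mm above the bench.
- pointer_tip (a point): Tip of the fixed pointer, 104 mm from the axis, 40 mm above the bench. It is 10 mm from lug_mark when the lug stands exactly at the pointer.
- spindle (a joint): Angle of the disc, rad, growing anticlockwise from above, not wrapped; lug exactly at the pointer at 0, 2 pi, 4 pi... Starts at rest between -4.5 and -0.8; the first stop that can count is 2 pi. No springs. Pushed at the lug at 0.2 to 0.35 m/s it then runs on alone for 6 s or more, losing very roughly 0.1 rad/s plus an eighth of its speed each second; a press of a few newtons stops it almost at once.
- relay_box: Bystander: grey boxed relay, 103 x 119 x 43 mm, loose, right of and behind the turntable; origin under its centre.
- tape_red: Bystander: narrow roll of red tape, 80 mm across, 19 mm high, loose, near right; origin under its centre.
- marker: Bystander: felt marker, 131 mm long, 14 mm thick, lying loose at the left edge of the bench; origin under its centre.
- stop_block: Bystander: black stop block with a thumb screw, 40 x 85 x 49 mm, loose, far left; origin under its centre.

How it is judged:
By the outcome, as a careful person would: the job done as asked, in the order asked, and still so for the second after the job is handed in, while the arm keeps its last pose, push and grip.
It also fails if it takes over 54 s, if anything falls off the work surface, if the arm or the gripper's body presses on something with over 40 N, if the wrist force passes 120 N, or if a joint passes its speed limit or range.

## Working session

There is one attempt and no reset: what is moved stays moved. The work goes in short steps, Python scripts to look and compute and a tool call to move; the robot and the scene stay as the last step left them, time stands still between calls to the robot, and variables do not carry over. Pictures are saved under pics/ and viewed, at most 10 in all, crops included, and the job is handed in when it is done.

Besides the shell and the picture viewer there is one more tool, called after "Request:" as name(argument=value, ...) on one line, values as JSON. jog_arm: Moves the arm, as the interface text tells. Its arguments: {"type":"object","properties":{"gripper":{"type":"array"},"offset":{"type":"array"},"twist":{"type":"array"},"squeeze":{"type":"number"}},"required":["gripper","offset","twist"]}

```bash
mkdir -p pics; cat > h.py <<'E'
import numpy as np, cv2
from workcell import env
def cam(n):
    d=env.read_camera(n); h,w=d["image"].shape[:2]; f=h/2/np.tan(np.radians(d["fovy"])/2)
    d["K"]=np.array([[f,0,d["cx"]],[0,f,d["cy"]],[0,0,1]]); d["D"]=np.array(d["distortion"],float); d["T"]=np.array(d["cam_to_world"]); return d
def ray(d,uv):
    p=cv2.undistortPoints(np.array(uv,float).reshape(-1,1,2),d["K"],d["D"]).reshape(-1,2)
    r=np.c_[p[:,0],-p[:,1],-np.ones(len(p))]
    return d["T"][:3,3], r@d["T"][:3,:3].T
def plane(d,uv,z):
    o,r=ray(d,uv); return o+r*((z-o[2])/r[:,2])[:,None]
def cloud(d):
    h,w=d["z_map"].shape; u,v=np.meshgrid(np.arange(w),np.arange(h))
    o,r=ray(d,np.c_[u.ravel(),v.ravel()]); return (o+r*d["z_map"].reshape(-1,1)).reshape(h,w,3)
def save(d,n): cv2.imwrite("pics/"+n+".png",d["image"][:,:,::-1])
E
python3 - <<'E'
from h import *
s=env.get_state(); print({k:np.round(v,3) for k,v in s.items()})
a=cam("top");b=cam("scene")
cv2.imwrite("pics/a.png",cv2.resize(np.vstack([a["image"],b["image"]])[:,:,::-1],(400*1,600)))
save(a,"top")
for d in(a,b): print(np.round(d["T"],3),d["fovy"],d["D"],(d["z_map"]>0).mean())
E
```

```text
{'clock': np.float64(0.0), 'joint_pos': array([-1.412,  0.314,  0.045,  1.304, -0.   ,  1.431]), 'qvel': array([-0.001,  0.   , -0.   ,  0.   ,  0.   ,  0.002]), 'tau': array([ 1.0000e-03, -4.8063e+01,  2.9853e+01,  1.9000e-02, -0.0000e+00,
       -0.0000e+00]), 'tcp_pos': array([ 0.169, -0.549,  0.23 ]), 'orientation': array([-0.001,  0.989,  0.149, -0.   ]), 'wrist_force': array([-0.291, -0.124,  0.235]), 'ft_torque': array([ 0.018,  0.048, -0.025]), 'grip_force': np.float64(0.0), 'finger_gap': np.float64(0.086)}
[[-0.025  0.982 -0.186  0.397]
 [-0.999 -0.029 -0.017 -0.127]
 [-0.022  0.186  0.982  1.058]
 [ 0.     0.     0.     1.   ]] 51.904916476357336 [-0.02061877  0.          0.          0.          0.        ] 0.9959767659505209
[[-0.661  0.442 -0.606 -0.182]
 [-0.75  -0.395  0.531  0.551]
 [-0.005  0.805  0.593  0.8  ]
 [ 0.     0.     0.     1.   ]] 46.25335324430116 [-0.08362056  0.          0.          0.          0.        ] 0.9961802164713541
```

View pics/top.png

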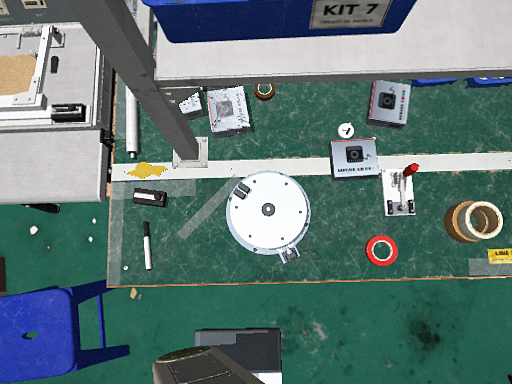

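View pics/a.png

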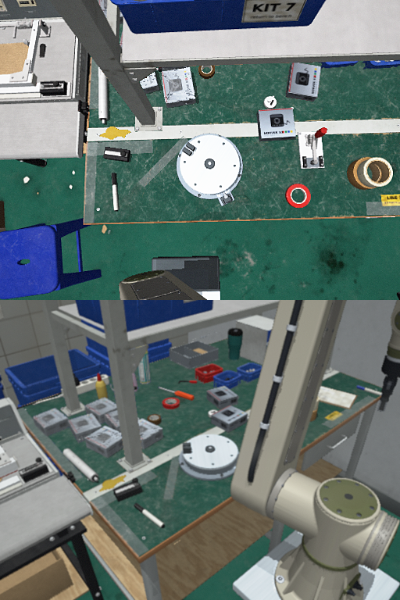

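The top view shows the disc with its cap at about (268,210), the lug at (241,190) and the pointer at (288,254). A post stands at (190,150), with the shelf behind it. Next I'll measure these from the depth map.

```bash
python3 - <<'E'
from h import *
d=cam("top"); P=cloud(d); z=P[...,2]
c0=plane(d,[[268,210]],0.057)[0]; print("cap",c0)
near=np.hypot(P[...,0]-c0[0],P[...,1]-c0[1])
# face points -> enclosing circle
m=((abs(z-0.048)<0.006)&(near<0.115)&(np.indices(z.shape)[0]<246)).astype(np.uint8)
ct=max(cv2.findContours(m,0,cv2.CHAIN_APPROX_NONE)[0],key=cv2.contourArea).reshape(-1,2)
q=plane(d,ct,0.048)[:,:2]
cap=(z>0.053)&(near<0.026); 
A=np.c_[2*q,np.ones(len(q))]
w=np.ones(len(q),bool)
for _ in range(5):
    s=np.linalg.lstsq(A[w],(q[w]**2).sum(1),rcond=None)[0]; c=s[:2]; r=np.sqrt(s[2]+c@c); w=abs(np.hypot(*(q-c).T)-r)<0.003
print("circle",c,r,w.sum(), "capcloud",P[cap][:,:2].mean(0),P[cap][:,2].max(), "face z",np.median(z[m>0]))
lug=(z>0.060)&(near>0.055)&(near<0.115); L=P[lug]; print("lug",L.mean(0),L.min(0),L.max(0),lug.sum())
v=L.mean(0)[:2]-c; print("lug ang",np.degrees(np.arctan2(v[1],v[0])),np.hypot(*v))
g=plane(d,[[288,254]],0.045)[0]; v=g[:2]-c;print("ptr",g,np.degrees(np.arctan2(v[1],v[0])),np.hypot(*v))
# obstacles higher than .1 near
o=(z>0.08)&(near<0.45); 
for lo,hi in((.08,.2),(.2,.4),(.4,.9)):
    k=(z>lo)&(z<hi)&(near<0.5)&(P[...,0]>0.25); print(lo,k.sum(), P[k].min(0) if k.any() else"",P[k].max(0) if k.any() else"")
i=d["image"][160:290,200:340]; cv2.imwrite("pics/crop.png",cv2.resize(i[:,:,::-1],None,fx=5,fy=5,interpolation=2)[:600])
E
```

```text
cap [ 0.55467166 -0.13830606  0.057     ]
circle [ 0.55740207 -0.13862984] 0.09813756605698144 187 capcloud [ 0.55760288 -0.13835981] 0.06198643714363483 face z 0.04796705283735103
lug [ 0.60548146 -0.07148881  0.07265979] [ 0.58500198 -0.09131622  0.06065477] [ 0.62712423 -0.05032615  0.07766615] 144
lug ang 54.39371540464845 0.08258054291360332
ptr [ 0.44191779 -0.18578511  0.045     ] -157.788512201627 0.12474068645468558
0.08 788 [ 0.25002812 -0.63711713  0.08030158] [0.75525817 0.09768677 0.1998465 ]
0.2 2042 [ 0.25000831 -0.07616256  0.20012488] [0.80530692 0.09863578 0.39992899]
0.4 35850 [ 0.25001764 -0.56145068  0.40001583] [0.87432211 0.09892283 0.66415832]
```

View pics/crop.png

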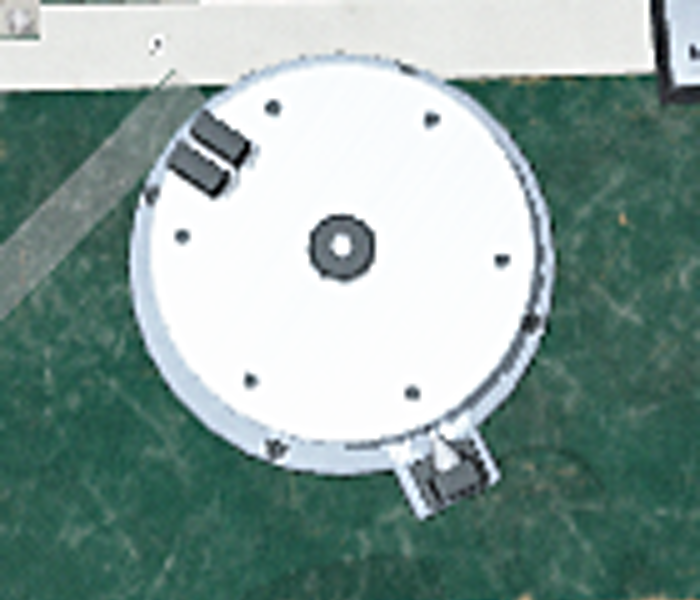

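The crop shows the lug cheeks at the upper left, near crop (208,153). The trailing cheek is the upper right one, near (220,137). The pointer tip is near crop (437,437) and the bracket near (450,478). I'll refine the angles and check the clearance to the shelf and post.

```bash
cat >> h.py <<'E'
C=np.array([0.5570,-0.1385])
def ang(p): v=p[:2]-C; return np.degrees(np.arctan2(v[1],v[0]))%360
def lug(d):
    "lug angle (deg) from dark pixels lying at the lug's top height, on the ring"
    P=cloud(d); r=np.hypot(P[...,0]-C[0],P[...,1]-C[1])
    m=(abs(P[...,2]-0.073)<0.008)&(r>0.062)&(r<0.106)&(d["image"].max(2)<130)
    if m.sum()<15: return None,m.sum()
    v,u=np.nonzero(m); q=plane(d,np.c_[u,v],0.074)[:,:2]; 
    (cx,cy),wh,_=cv2.minAreaRect(q.astype(np.float32)*1000)
    return (ang(np.array([cx,cy])/1000),ang(q.mean(0)),np.hypot(*(np.array([cx,cy])/1000-C)),np.round(wh,0)),m.sum()
E
python3 - <<'E'
from h import *
for n in("top","scene"):
    d=cam(n); print(n,lug(d)); P=cloud(d)
    k=(P[...,2]>0.15)&(P[...,1]>-.45)&(P[...,1]<.15)&(P[...,0]>.4)&(P[...,0]<.9)
    for lo,hi in((.15,.3),(.3,.45),(.45,.7),(.7,1)):
        j=k&(P[...,2]>lo)&(P[...,2]<hi)
        if j.sum()>20: print(lo,np.percentile(P[j],[1,99],axis=0).round(3).tolist())
    if n=="top":
        for a in([287.2,247],[290,255.6]): print("ptr",ang(plane(d,[a],0.044)[0]))
        r=np.hypot(P[...,0]-C[0],P[...,1]-C[1]); b=(r>.108)&(r<.14)&(P[...,2]>.03)&(P[...,2]<.055)&(P[...,0]<.5); print("bracket",ang(P[b].mean(0)),b.sum())
E
```

```text
top ((np.float64(54.276149598068535), np.float64(53.9366542731471), np.float64(0.08232993968156448), array([30., 34.])), np.int64(122))
0.15 [[0.709, -0.006, 0.152], [0.802, 0.097, 0.298]]
0.3 [[0.709, -0.443, 0.31], [0.859, 0.095, 0.45]]
0.45 [[0.709, -0.444, 0.45], [0.836, 0.094, 0.652]]
ptr 205.31566201991862
ptr 203.6729314019295
bracket 204.20772876961735 82
scene ((np.float64(61.49169584584208), np.float64(60.29082305198699), np.float64(0.08609698298331887), array([27., 42.])), np.int64(88))
0.15 [[0.706, 0.003, 0.152], [0.805, 0.103, 0.299]]
0.3 [[0.707, -0.439, 0.305], [0.886, 0.102, 0.45]]
0.45 [[0.707, -0.424, 0.45], [0.89, 0.102, 0.569]]
```

Request:
jog_arm(gripper=[0,0,0,0,0,0,0,0], offset=[[4,3.6,0],[8,7.2,0],[12,10.8,0],[16,14.4,0],[20,18,0],[24,21.6,0],[27,25,0],[30,28,0]], twist=[4,8,12,16,20,24,28,31])

```text
clock: 1.25
tcp_pos: [0.4702, -0.268, 0.2313]
orientation: [0.0, 0.913, 0.409, 0.0]
wrist_force: [0.4, -0.3, -0.3]
finger_gap: 0.0001
grip_force: 0.0
```

Request:
jog_arm(gripper=[0,0,0,0,0,0,0,0], offset=[[3,2.5,-2],[6,5,-4],[9,7.5,-7],[11.9,10,-10],[11.9,10,-13],[11.9,10,-15.5],[11.9,10,-17],[11.9,10,-17]], twist=[0,0,0,0,0,0,0,0])

```text
clock: 2.25
tcp_pos: [0.5874, -0.1693, 0.0603]
orientation: [-0.001, 0.913, 0.408, -0.001]
wrist_force: [0.1, 0.2, 0.4]
finger_gap: -0.0001
grip_force: 0.0
```

```bash
python3 - <<'E'
from h import *
I=[]
for n in("top","scene","wrist"):
    d=cam(n); I.append(d["image"]); print(n,lug(d),d["T"][:3,3])
cv2.imwrite("pics/hov.png",cv2.resize(np.vstack([np.hstack(I[:2]),np.hstack([I[2],I[2]*0])])[:,:,::-1],(800,600)))
print(env.get_state()["joint_pos"].round(3),env.get_state()["tcp_pos"].round(4))
E
```

```text
top (None, np.int64(0)) [ 0.39654403 -0.12654318  1.05790214]
scene ((np.float64(61.70898251660966), np.float64(60.27503323826938), np.float64(0.08615773453370584), array([27., 43.])), np.int64(91)) [-0.18247007  0.55136752  0.80019048]
wrist ((np.float64(51.97130421221742), np.float64(51.836589380786776), np.float64(0.08374915922308154), array([30., 35.])), np.int64(5214)) [ 0.6324959  -0.12142155  0.20459614]
[-0.412  0.481 -0.131  0.957 -0.     1.89 ] [ 0.589  -0.1701  0.0626]
```

View pics/hov.png

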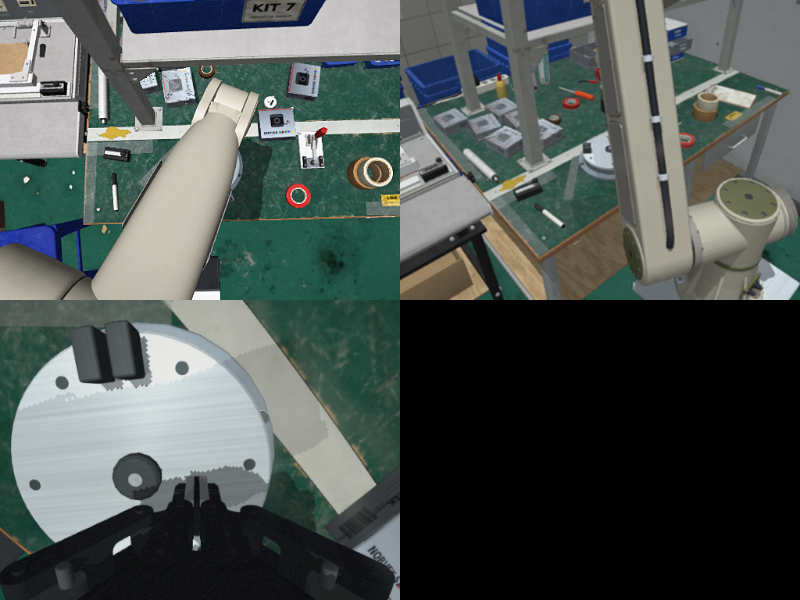

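The forearm hides the disc from the top and scene cameras. The wrist camera sees the lug clearly, at montage (108,350). Turning the tool by +66° should bring the pointer into that view. I'll do that at the brake spot, then practise the press while the disc is still at rest.

Request:
jog_arm(gripper=[0,0,0,0,0,0,0,0], offset=[[-0.2,-0.1,0.5],[-0.4,-0.2,0.5],[-0.6,-0.4,0.5],[-0.8,-0.5,0.5],[-1,-0.6,0.5],[-1.2,-0.7,0.5],[-1.4,-0.8,0],[-1.4,-0.8,0]], twist=[10,20,30,40,50,60,66,66])

```text
clock: 3.4
tcp_pos: [0.5746, -0.178, 0.0623]
orientation: [0.001, 0.544, 0.839, 0.0]
wrist_force: [0.6, -0.3, 0.0]
finger_gap: 0.0001
grip_force: 0.0
```

```bash
python3 - <<'E'
from h import *
d=cam("wrist"); save(d,"w1"); print(lug(d))
s=env.get_state(); print(s["joint_pos"].round(3),s["tcp_pos"].round(4))
E
```

```text
((np.float64(53.4159129684125), np.float64(53.7718148239801), np.float64(0.08177251397304014), array([33., 34.])), np.int64(4871))
[-0.434  0.462 -0.163  0.944  0.     0.718] [ 0.5747 -0.1779  0.0624]
```

View pics/w1.png

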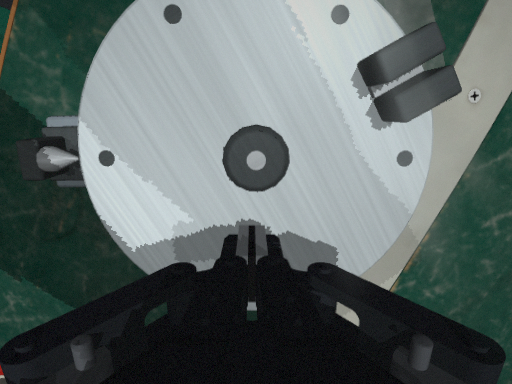

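From here the wrist view shows everything at once: the pointer tip at (78,158), the cap at (256,158) and the lug at about (410,72). I'll practise the press now.

```bash
cat > w.py <<'E'
from h import *
CW=None
def meas(d,verbose=False):
    "lug angle relative to pointer (deg, 0..360) in wrist view, using C found from the cap once"
    return lug(d)
E
python3 - <<'E'
from h import *
d=cam("wrist")
print("cap",plane(d,[[256,158]],.057),"tip",ang(plane(d,[[78,158]],.040)[0]),ang(plane(d,[[45,157]],.044)[0]))
# hub circle from image
g=cv2.cvtColor(d["image"],cv2.COLOR_RGB2GRAY); m=(g<110).astype(np.uint8); m[:115]=0;m[205:]=0;m[:,:210]=0;m[:,300:]=0
ct=max(cv2.findContours(m,0,2)[0],key=cv2.contourArea); (x,y),r=cv2.minEnclosingCircle(ct); c=plane(d,[[x,y]],.055)[0]; print(x,y,r,c)
for n,p,z in(("tip",[78,158],.04),("base",[45,157],.042)):
    v=plane(d,[p],z)[0]-c; print(n,np.degrees(np.arctan2(v[1],v[0]))%360,np.hypot(v[0],v[1]))
E
```

```text
cap [[ 0.55883325 -0.13706364  0.057     ]] tip 204.87212473776864 204.10002566384392
255.01036071777344 157.77528381347656 33.77539825439453 [ 0.55846269 -0.13742198  0.055     ]
tip 205.07237749489323 0.10381347730490358
base 204.41024665657375 0.12274208146341183
```

Request:
jog_arm(gripper=[0,0,0,0,0,0,0,0], offset=[[0,0,0],[0,0,-1.0],[0,0,-1.6],[0,0,-1.8],[0,0,-1.8],[0,0,-1.8],[0,0,-1.8],[0,0,-1.8]], twist=[0,0,0,0,0,0,0,0])

```text
clock: 4.5
tcp_pos: [0.5767, -0.1772, 0.0479]
orientation: [0.003, 0.543, 0.839, 0.002]
wrist_force: [-3.9, 6.1, 27.6]
finger_gap: -0.0
grip_force: 14.1
```

Request:
jog_arm(gripper=[0,0,0,0,0,0,0,0], offset=[[0,0,2],[0,0,4],[2,2,4],[4,4,4],[5.9,6,4],[5.9,7.4,4],[5.9,7.4,2.5],[5.9,7.4,1.4]], twist=[0,0,0,0,0,0,0,0])

```text
clock: 5.5
tcp_pos: [0.6319, -0.1038, 0.0556]
orientation: [-0.001, 0.544, 0.839, -0.0]
wrist_force: [-0.1, -0.1, 0.9]
finger_gap: 0.0002
grip_force: 0.0
```

```bash
sed -i 's/^C=.*/C=np.array([0.5585,-0.1373]); PTR=204.7/; s/0.073)<0.008/0.0735)<0.005/' h.py; python3 - <<'E'
from h import *
d=cam("wrist"); save(d,"w2"); print(lug(d))
s=env.get_state(); t=s["tcp_pos"]; print(s["joint_pos"].round(3),t.round(4),s["wrist_force"].round(1),ang(t),np.hypot(*(t[:2]-C)))
c=C; 
for a in range(20,90,5): print(a,((c+.083*np.array([np.cos(np.radians(a)),np.sin(np.radians(a))])-t[:2])*100).round(1))
E
```

```text
((np.float64(44.30240601613704), np.float64(48.51385652048621), np.float64(0.08206659064529125), array([34., 54.])), np.int64(4530))
[-0.288  0.539 -0.056  0.98  -0.     0.862] [ 0.631  -0.1038  0.0541] [-0.4 -0.1 -1. ] 24.816044744104634 0.07989799281963417
20 [ 0.5 -0.5]
25 [0.3 0.2]
30 [-0.1  0.8]
35 [-0.5  1.4]
40 [-0.9  2. ]
45 [-1.4  2.5]
50 [-1.9  3. ]
55 [-2.5  3.4]
60 [-3.1  3.8]
65 [-3.7  4.2]
70 [-4.4  4.4]
75 [-5.1  4.7]
80 [-5.8  4.8]
85 [-6.5  4.9]
```

View pics/w2.png

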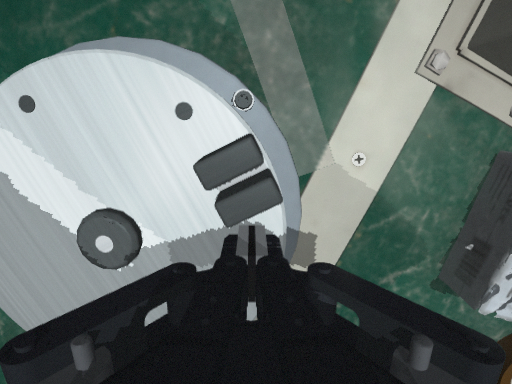

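The view shows the fingertip, at about (252,235), just behind the trailing cheek at about (250,198). Now the flick along the arc, then the lift.

Request:
jog_arm(gripper=[0,0,0,0,0,0,0,0], offset=[[-0.3,0.8,0.2],[-1.0,1.8,0.2],[-2.4,3.2,0.2],[-4.8,4.5,0.2],[-7.8,5.0,0.2],[-8.4,4.9,1.0],[-8.4,4.6,5.0],[-7.5,2.0,6.0]], twist=[0,0,0,0,0,0,0,0])

```text
clock: 6.55
tcp_pos: [0.5603, -0.0833, 0.1212]
orientation: [0.003, 0.543, 0.84, 0.001]
wrist_force: [0.4, -0.7, -0.5]
finger_gap: 0.0002
grip_force: 0.0
```

Request:
jog_arm(gripper=[0,0,0,0,0,0,0,0], offset=[[1.0,-4.5,0],[1.6,-9.0,0],[1.6,-9.4,-3],[1.6,-9.4,-5.6],[1.6,-9.4,-5.6],[1.6,-9.4,-5.6],[1.6,-9.4,-5.6],[1.6,-9.4,-5.6]], twist=[0,0,0,0,0,0,0,0])

```text
clock: 7.55
tcp_pos: [0.575, -0.1777, 0.0625]
orientation: [0.001, 0.544, 0.839, 0.0]
wrist_force: [-0.2, -0.4, -0.1]
finger_gap: 0.0005
grip_force: 0.0
```

```bash
cat > spin.py <<'E'
import sys
from h import *
f=open("log.txt","a")
for _ in range(int(sys.argv[1])):
    t=float(env.get_state()["clock"]); d=cam("wrist"); l,n=lug(d)
    if l: print(round(t,3),l[0].round(1),l[1].round(1),l[2].round(4),l[3],n); print(t,l[0],l[1],file=f)
    else: print(round(t,3),None,n)
save(d,"sp%d"%int(t*1000)); s=env.get_state(); print(s["clock"],s["tcp_pos"].round(4),s["wrist_force"].round(1))
E
python3 spin.py 4
```

```text
7.55 323.6 323.7 0.0908 [2. 8.] 30
7.6 327.2 325.3 0.0818 [10. 32.] 178
7.65 331.7 334.2 0.0817 [16. 35.] 341
7.7 333.1 338.1 0.0811 [33. 32.] 1185
7.75 [ 0.5744 -0.1775  0.0616] [-0.5  0.1 -0.4]
```

```bash
python3 spin.py 9
```

```text
7.75 342.5 345.2 0.0813 [24. 33.] 1601
7.8 346.4 347.9 0.0811 [31. 33.] 2396
7.85 351.6 351.9 0.0811 [34. 33.] 3058
7.9 357.8 358.1 0.081 [34. 33.] 3170
7.95 3.9 4.2 0.081 [33. 34.] 3272
8.0 10.0 10.3 0.0809 [33. 34.] 3439
8.05 16.1 16.5 0.0809 [32. 34.] 3579
8.1 22.1 22.5 0.0807 [33. 34.] 3707
8.15 28.0 28.4 0.0807 [32. 34.] 3911
8.2 [ 0.5742 -0.1776  0.0613] [ 1.   0.5 -0.3]
```

The disc is running at about 121°/s and should reach the pointer near clock 9.87. I'll lower the hover to a few mm above the face in one 1 s call.

Request:
jog_arm(gripper=[0,0,0,0,0,0,0,0], offset=[[0,0,-0.2],[0,0,-0.3],[0,0,-0.4],[0,0,-0.5],[0,0,-0.6],[0,0,-0.7],[0,0,-0.7],[0,0,-0.7]], twist=[0,0,0,0,0,0,0,0])

```text
clock: 9.2
tcp_pos: [0.5743, -0.1776, 0.0544]
orientation: [0.0, 0.544, 0.839, 0.0]
wrist_force: [-0.1, -0.5, 0.3]
finger_gap: -0.0001
grip_force: 0.0
```

```bash
python3 spin.py 3; python3 - <<'E'
import numpy as np
a=np.loadtxt("log.txt"); a=a[a[:,0]>7.84]; t=a[:,0]; 
for k in(1,2):
    y=np.degrees(np.unwrap(np.radians(a[:,k]))); y+=360*round((a[-1,k]-y[-1])/360)
    p=np.polyfit(t-9.2,y,2); print(p,(y-np.polyval(p,t-9.2)).round(1))
    r=np.roots(p-[0,0,204.7]); r=r[np.isreal(r)].real; print("arrive",r.min()+9.2, np.polyval(np.polyder(p),r.min()))
E
```

```text
9.2 147.3 148.4 0.0691 [38. 16.] 2027
9.25 153.3 152.6 0.072 [41. 21.] 2862
9.3 153.7 156.7 0.0805 [33. 32.] 3843
9.35 [ 0.5743 -0.1776  0.0544] [ 0.1  0.8 -0.5]
[ -9.13105798 102.52701092 146.24247782] [ 0.4  0.3  0.  -0.1 -0.2 -0.3 -0.5  1.1  2.  -2.7]
arrive 9.802495948781218 91.52416003406249
[ -7.80501441 104.71819715 147.28719096] [ 0.2  0.2  0.  -0.1 -0.1 -0.1 -0.3  1.1  0.1 -1. ]
arrive 9.772706551003065 95.77823138884322
```

```bash
python3 spin.py 3; python3 - <<'E'
import numpy as np
a=np.loadtxt("log.txt"); a=a[(a[:,0]>7.84)&((a[:,0]<8.5)|(a[:,0]>9.28))]; t=a[:,0]; 
for k in(1,2):
    y=a[:,k].copy(); y[y>300]-=360
    p=np.polyfit(t-9.2,y,2); print(p,(y-np.polyval(p,t-9.2)).round(1))
    r=np.roots(p-[0,0,204.7]); print("arrive",r.min()+9.2, np.polyval(np.polyder(p),r.min()))
E
```

```text
9.35 158.7 160.4 0.0806 [33. 31.] 4475
9.4 163.6 164.1 0.0804 [34. 32.] 5047
9.45 168.4 168.1 0.0805 [34. 32.] 5327
9.5 [ 0.5743 -0.1776  0.0544] [-0.7  0.3 -0.4]
[ -8.54085326 101.13753289 143.67507952] [-0.   0.  -0.1 -0.   0.   0.1 -0.  -0.   0.  -0.   0. ]
arrive 9.837730474683369 90.24400808053653
[-10.89019146  99.27898208 145.26019051] [ 0.5  0.3  0.1 -0.1 -0.2 -0.3 -0.6  1.6  0.5 -0.5 -1.3]
arrive 9.844242809739942 85.24712699197286
```

Request:
jog_arm(gripper=[0,0,0,0,0,0,0,0], offset=[[0,0,0],[0,0,0],[0,0,-1.1],[0,0,-1.0],[0,0,-1.0],[0,0,-1.0],[0,0,-1.0],[0,0,-1.0]], twist=[0,0,0,0,0,0,0,0])

```text
clock: 10.5
tcp_pos: [0.5777, -0.1782, 0.048]
orientation: [0.004, 0.544, 0.839, 0.001]
wrist_force: [-0.8, 2.8, 18.2]
finger_gap: 0.0002
grip_force: 9.2
```

```bash
python3 spin.py 2; cp pics/sp105*.png pics/fin.png; ls pics
```

```text
10.5 207.4 206.9 0.0806 [32. 34.] 4549
10.55 207.4 206.9 0.0805 [33. 34.] 4552
10.6 [ 0.5777 -0.1782  0.048 ] [ 0.2  2.7 18.9]
a.png
crop.png
fin.png
hov.png
sp10550.png
sp7700.png
sp8150.png
sp9300.png
sp9450.png
top.png
w1.png
w2.png
```

View pics/fin.png

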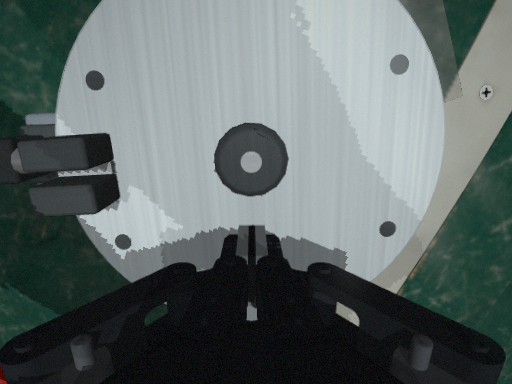

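The disc is stopped and held. The lug measures about 207°, against about 204.7° for the pointer. In the picture the slot is near (85,173), with the pointer cone at (15,160) and the axis at (251,160), so it overshot by 3–4°. I'll trim that by moving the pressed finger about 2 mm clockwise, keeping the pressure on.

Request:
jog_arm(gripper=[0,0,0,0,0,0,0,0], offset=[[-0.05,-0.02,0],[-0.1,-0.04,0],[-0.15,-0.07,0],[-0.2,-0.1,0],[-0.23,-0.1,0],[-0.23,-0.1,0],[-0.23,-0.1,0],[-0.23,-0.1,0]], twist=[0,0,0,0,0,0,0,0])

```text
clock: 11.6
tcp_pos: [0.5755, -0.1793, 0.048]
orientation: [0.004, 0.544, 0.839, 0.001]
wrist_force: [0.6, 2.2, 18.7]
finger_gap: -0.0001
grip_force: 9.0
```

```bash
python3 spin.py 2; cp pics/sp11*.png pics/fin2.png
```

```text
11.6 204.4 204.0 0.0805 [33. 33.] 4690
11.65 204.4 204.0 0.0806 [32. 33.] 4688
11.7 [ 0.5756 -0.1794  0.048 ] [-0.1  3.4 18.6]
```

View pics/fin2.png

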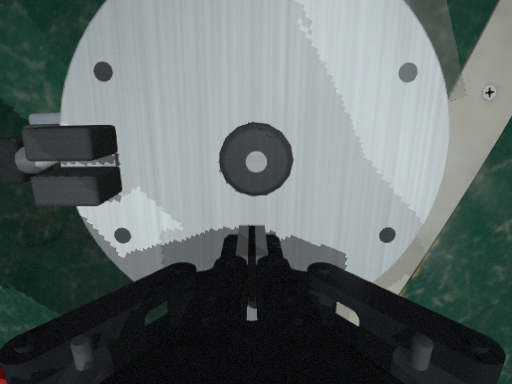

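The slot at (90,160) now lines up with the pointer cone at (20,160) and the axis at (256,160). The finger is still pressing with about 19 N, so I'll hand in.

```bash
python3 -c "
from workcell import env
print(env.hand_in())"
```

```text
the job is handed in; nothing more can be done
None
```

I flicked the disc anticlockwise and it ran untouched for about 3.5 s and more than one turn. I then braked it with the fingertip; it first stopped about 3° past the pointer, so I nudged it back with the finger still pressed, and handed it in held within about 0.5° of the pointer, with about 19 N on the disc.

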